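Load the vacuum nest and bring the inspection camera over it

TASK

Swing the ring-light camera off to the robot's right, clear of the nest, then load every housing on the mat into the nest: one to a pocket, open side up, sitting fully down in the pocket. When all are in, turn the vacuum valve's bar handle all the way round to ON, then swing the camera back so that it is centred over the middle pocket, and leave it there. Leave the resin can, the white card stack and the screwdriver where they are.

Things in the scene. Friction and masses are not known exactly. Their poses are not given: they have to be found in the camera images.
- housing_a: die-cast aluminium housing, circuit board inside: open box 80 long (x), 60 wide (y), 38 mm deep (z), 4 mm walls and floor, 0.2 kg; origin at the box's centre; z points out of the open side; its floor is flat outside, with a dark plate. May be absent; starts on the grey mat, on either short end or lying open side up or down (read it from its axes). Gripped across the width
- housing_b: another such housing, the same in all respects; may be absent. The mat is flat, 340 (x) by 310 mm (y), its middle 530 mm ahead of the robot base and 300 mm to its left
- housing_c: another such housing, the same in all respects; may be absent. The mat is flat, 340 (x) by 310 mm (y), its middle 530 mm ahead of the robot base and 300 mm to its left
- housing_d: another such housing, the same in all respects; may be absent. The mat is flat, 340 (x) by 310 mm (y), its middle 530 mm ahead of the robot base and 300 mm to its left
- nest: fixed vacuum nest, a plate 130 (x) by 300 (y) by 24 mm high with three open-topped pockets in a row along its y; origin at the centre of its underside, on the table (z = 0, as is the mat's top)
- pocket0 (a point): centre of the floor of pocket 0, 12 mm above the table; axes as the nest's. 86 (x) by 66 (y) and 12 mm deep, for a housing with its length along the nest's x (either way round); finger notches 50 mm wide, as deep as the pocket, in the middle of both long sides. Pockets are 95 mm apart, 29 mm of metal between
- pocket1 (a point): centre of the floor of pocket 1, 12 mm above the table; axes as the nest's. The same as pocket 0
- pocket2 (a point): centre of the floor of pocket 2, 12 mm above the table; axes as the nest's. The same as pocket 0
- nest_mid (a point): point at the middle of the nest, level with its top (24 mm above the table), over the centre of the middle pocket (pocket1)
- vac_handle (a joint): angle of the vacuum valve's quarter-turn handle: 0 = OFF (bar across the pipe, along the nest's y), 1.571 = ON (bar in line with the pipe, along the nest's x), growing counter-clockwise seen from above, with a stop at each end; a stiffish 0.15 N m, stays where it is left
- vac_grip (a point): grip point of the handle on its vertical axis, 74 mm above the table: a black bar 84 long by 16 wide by 28 mm high (54 to 82 mm above the table) on a grey valve body 70 by 70 mm, behind the nest; the point's y axis lies along the bar
- cam_arm (a joint): swing angle of the camera arm about its vertical post: at 0 the camera is about over the middle of the nest; it grows counter-clockwise seen from above, the camera moving towards the robot and off to the robot's right; range -0.4 to 1.55; from 1.3 on the camera is well clear of the nest. Stiff (1 N m, some 4 N at the grip); stays where it is left
- cam_grip (a point): middle of the upright black round grip on the camera's axis: 22 mm across, 240 to 290 mm above the table, this point at 273 mm. Below it: a 44 mm square camera (top at 240 mm) and a round lamp 130 mm across, underside 170 mm above the table; an arm, its top 233 mm above the table, runs to the post
- cam_pivot (a point): point on the axis of the camera arm's post, at the height of the grip; the grip swings round it at a radius of 255 mm. The 24 mm post is 267 mm tall
- resin_can: low round can 72 mm across and 60 mm tall, standing behind the mat; not to be disturbed; origin under its centre
- card_stack: stack of white cards 154 by 112 by 22 mm at the right; not to be disturbed; origin under its centre
- screwdriver: screwdriver 170 mm long, lying at the near left; not to be disturbed
Things that resemble listed ones, but are neither listed nor needed, are in the scene too. Leave any blue look-alike of the housing_d alone. Leave any purple look-alike of the part that bears vac_handle alone.

How it is judged (in metres and radians):
On the way, in this order (a step that is already met when the one before it is completed fails the run):
1. the camera is swung clear of the nest (horizontal distance between cam_grip and nest_mid above 0.2 m), for 0.2 s.
2. every housing present sits in a pocket, open side up (((horizontal distance between housing_a and pocket0 below 0.006 m and z of housing_a in the frame of pocket0 below 0.023 m and angle between housing_a's own z axis and vertical below 0.07 rad and angle between the x axis of housing_a and the x axis of nest, either way round below 0.12 rad) or (horizontal distance between housing_a and pocket1 below 0.006 m and z of housing_a in the frame of pocket1 below 0.023 m and angle between housing_a's own z axis and vertical below 0.07 rad and angle between the x axis of housing_a and the x axis of nest, either way round below 0.12 rad) or (horizontal distance between housing_a and pocket2 below 0.006 m and z of housing_a in the frame of pocket2 below 0.023 m and angle between housing_a's own z axis and vertical below 0.07 rad and angle between the x axis of housing_a and the x axis of nest, either way round below 0.12 rad)) and ((horizontal distance between housing_b and pocket0 below 0.006 m and z of housing_b in the frame of pocket0 below 0.023 m and angle between housing_b's own z axis and vertical below 0.07 rad and angle between the x axis of housing_b and the x axis of nest, either way round below 0.12 rad) or (horizontal distance between housing_b and pocket1 below 0.006 m and z of housing_b in the frame of pocket1 below 0.023 m and angle between housing_b's own z axis and vertical below 0.07 rad and angle between the x axis of housing_b and the x axis of nest, either way round below 0.12 rad) or (horizontal distance between housing_b and pocket2 below 0.006 m and z of housing_b in the frame of pocket2 below 0.023 m and angle between housing_b's own z axis and vertical below 0.07 rad and angle between the x axis of housing_b and the x axis of nest, either way round below 0.12 rad)) and ((horizontal distance between housing_c and pocket0 below 0.006 m and z of housing_c in the frame of pocket0 below 0.023 m and angle between housing_c's own z axis and vertical below 0.07 rad and angle between the x axis of housing_c and the x axis of nest, either way round below 0.12 rad) or (horizontal distance between housing_c and pocket1 below 0.006 m and z of housing_c in the frame of pocket1 below 0.023 m and angle between housing_c's own z axis and vertical below 0.07 rad and angle between the x axis of housing_c and the x axis of nest, either way round below 0.12 rad) or (horizontal distance between housing_c and pocket2 below 0.006 m and z of housing_c in the frame of pocket2 below 0.023 m and angle between housing_c's own z axis and vertical below 0.07 rad and angle between the x axis of housing_c and the x axis of nest, either way round below 0.12 rad)) and ((horizontal distance between housing_d and pocket0 below 0.006 m and z of housing_d in the frame of pocket0 below 0.023 m and angle between housing_d's own z axis and vertical below 0.07 rad and angle between the x axis of housing_d and the x axis of nest, either way round below 0.12 rad) or (horizontal distance between housing_d and pocket1 below 0.006 m and z of housing_d in the frame of pocket1 below 0.023 m and angle between housing_d's own z axis and vertical below 0.07 rad and angle between the x axis of housing_d and the x axis of nest, either way round below 0.12 rad) or (horizontal distance between housing_d and pocket2 below 0.006 m and z of housing_d in the frame of pocket2 below 0.023 m and angle between housing_d's own z axis and vertical below 0.07 rad and angle between the x axis of housing_d and the x axis of nest, either way round below 0.12 rad))), for 0.2 s.
3. the vacuum handle is turned to ON (value of joint vac_handle above 1.42 rad), for 0.2 s.
4. the camera is back over the middle of the nest (horizontal distance between cam_grip and nest_mid below 0.035 m), for 0.2 s.
At the end, for the whole second after the job is handed in: each housing present is in its own pocket, open side up (4 degrees), within 6 mm of its centre, square within 7 degrees, down on its floor (4 mm); handle within 0.15 rad of ON; camera axis within 35 mm of the nest's middle; all at rest, released (all of step 2 and value of joint vac_handle above 1.42 rad and horizontal distance between cam_grip and nest_mid below 0.035 m and velocity of joint cam_arm between -0.02 and 0.02 rad/s and linear speed of each of housing_a, housing_b, housing_c, housing_d below 0.02 m/s); the robot touches nothing.
It fails at once if the resin can is moved more than 3 cm (distance of resin_can from where it was at the start of the episode above 0.03 m).
It fails at once if the card stack is moved more than 3 cm (distance of card_stack from where it was at the start of the episode above 0.03 m).
It fails at once if the screwdriver is moved more than 3 cm (distance of screwdriver from where it was at the start of the episode above 0.03 m).
Of housing_a, housing_b, housing_c, housing_d only 2 to 3 are there at a start; the rules pass over those that are not, and their reading is None.
At some moment in a run one of housing_a, housing_b, housing_c, housing_d may be knocked a few centimetres aside while the robot is not near it.
Once in a run the grip may slacken for a moment while it holds something.
It also fails if it takes over 210 s, if anything falls off the work surface, if the arm or the gripper's body presses on something with over 40 N, if the wrist force passes 120 N, or if a joint passes its speed limit or range.

ROBOT

A 7-joint arm with a two-finger parallel gripper is mounted at the origin on the work surface. World frame = base frame: x ahead of the robot, y to its left, z up, the work surface at z = 0. Lengths are in m, angles in degrees, forces in N, time in s.
With the tool pointing down it reaches from about 0.35 to 0.775 m from the base axis. Payload 3.1 kg.
Tool frame: the origin (TCP) lies on the centre line of the jaws, within the pads' length; the fingertips stand 17 mm ahead of it and the grasp point (between the pads) lies 2 mm behind it (robot.tip_reach is the distance from the TCP to the fingertips, in m); z points along the fingers, y is the line along which they close (so a half turn about z gives the same grasp; the last joint's range is limited). The gripper opens to 85 mm and grips with 20 to 120 N. Pads are 22 mm wide; open, the fingers measure 114 mm over their backs; the gripper's body (76 mm by 85 mm) begins 54 mm behind the grasp point. The pads swing forward as they close: fully open they stand 13 mm farther back than shut.
Start: joints at [-72.92, 17.813, 0.802, 86.603, -0.252, 75.585, -1.558], TCP at [0.183, 0.519, 0.248] pointing down, gripper open.
Joint ranges: [-154.91, 154.91], [-16.99, 109.72], [-72.82, 74.43], [7.12, 147.25], [-82.49, 262.49], [11.32, 116.49], [-174.64, 174.64]. Speed limits (degrees/s): [159.86, 159.86, 180, 180, 180, 180, 180].

INTERFACE

Orientations are given as [roll, pitch, yaw] about the fixed x, y, z axes, in that order (R = Rz(yaw) Ry(pitch) Rx(roll)).
In Python, from station import robot, fingers, vision, workorder, recognise gives the robot as it stands. Calls block until the motion is done:
- robot.move_to(position, orientation): joint-space move of the TCP to a pose.
- robot.line_to(position, orientation=None, velocity=0.15, f_stop=None): straight line of the TCP; orientation=None keeps the orientation; velocity is the mean speed in m/s. With f_stop (N) it stops when the force on the tool has changed by that much, and returns True; else False.
- robot.move_j(angles): joint-space move.
- fingers.gripper_to(opening, force=None): opening from 0.0 (shut) to 1.0 (fully open); force is the grip in N (None keeps the last); returns when the fingers have stopped.
- robot.pause(seconds).
- robot.inverse_kinematics(position, orientation): joint angles nearest the present ones, or None.
- vision.grab_frame(name): name is "scene" or "top" or "wrist"; returns the picture (420x560x3 uint8, red, green, blue); there is no depth.
- vision.calibration(name): a dict with "mtx" (3x3 intrinsics, pixels), "extrinsics" (4x4, takes a point from world to camera coordinates); the wrist camera has in their place "T_tool_cam" (4x4, takes a point from camera to tool coordinates, whose origin is the TCP and whose axes are the flange's). Camera axes: x right, y up, looking along -z (the intrinsics and any distortion apply to the point x, -y, -z); pixel columns grow to the right and rows downward; lengths in m; the calibration is good to about 2 mm. The wrist camera is an equidistant fisheye: a pixel r from the principal point sees the ray r / f radians off the axis. A picture is of the moment at which its call begins: read the wrist's pose just before it. calibration takes no time and is no camera call.
A pose or a line that the arm cannot do raises robot.PlanningError and nothing moves.
- workorder.close_job(): hands the job in; it is judged then, once.
Trained networks look in the newest picture that a camera, given by its name, has taken for a name from the list of things; names that differ only in an ending like _2 or _b are one class to them, and where a whole thing is asked for, a point or a joint stands for the part that bears it (a point fixed in the world has none). Each returns a list of dicts, best first, with "p" (0 to 1); they miss things now and then, are a little off and sometimes report something else, mostly with a low value. They report only what shows in the picture. A call takes as long as a camera call. They do not tell look-alikes from the thing itself.
- recognise(label, camera): "rect" ([centre column, centre row, width, height] in pixels, round what is visible of it).
Readings, each from a call of its own:
- robot.current_time_s(): time.
- robot.current_joint_positions(): joint angles.
- robot.current_dq(): joint speeds.
- robot.current_joint_torque(): joint torques, N m.
- robot.current_tool_pos(): TCP position.
- robot.current_eef_rot(): TCP orientation.
- robot.current_contact_force(): force on the tool from outside, world axes, zero at the start.
- robot.current_torque(): the same for the moment, N m.
- robot.current_finger_gap(): opening from 0.0 (shut) to 1.0 (fully open).
- robot.current_gripper_force(): force on a finger pad.
Only numpy, scipy, OpenCV 4.12 (cv2) and the standard library are available. Lean on these libraries where they do the work, as an engineer would, in place of code of your own. Each camera call takes 0.05 s, during which the arm holds its last target. There are 200 camera calls.

## Working session

There is one attempt and no reset: what is moved stays moved. The work goes in short steps, each a Python script; the robot and the scene stay as the last script left them, time stands still between calls to the robot, and variables do not carry over. Pictures are saved under pics/ and viewed, at most 17 in all, crops included, and the job is handed in when it is done.

```bash
ls; mkdir -p pics; python3 - <<'E'
from station import robot, fingers, vision, workorder, recognise
import cv2
for n in ("scene","top"):
    im=vision.grab_frame(n); cv2.imwrite(f"pics/{n}0.png",im[:,:,::-1])
    c=vision.calibration(n); print(n,c)
    for l in ("housing_a","nest","vac_handle","cam_grip","cam_arm","resin_can","card_stack","screwdriver"):
        try: print(l,[(round(d["p"],2),[round(float(v)) for v in d["rect"]]) for d in recognise(l,n)])
        except Exception as e: print(l,e)
print(vision.calibration("wrist"),robot.current_time_s())
E
```

```text
pics
scene {'mtx': array([[473.47919096,   0.        , 272.80978165],
       [  0.        , 473.47919096, 220.8829476 ],
       [  0.        ,   0.        ,   1.        ]]), 'extrinsics': array([[ 0.5275043 ,  0.84938361, -0.0169319 , -0.30441082],
       [-0.44683319,  0.29434362,  0.84480881,  0.14070818],
       [ 0.72255056, -0.43807455,  0.53480032, -2.07872719],
       [ 0.        ,  0.        ,  0.        ,  1.        ]])}
housing_a [(0.95, [354, 225, 28, 28]), (0.89, [329, 229, 20, 27]), (0.53, [332, 199, 16, 28]), (0.52, [312, 217, 20, 19])]
nest [(0.98, [251, 256, 90, 54])]
vac_handle [(0.58, [296, 290, 24, 15]), (0.52, [294, 253, 22, 18])]
cam_grip [(0.64, [255, 220, 61, 76])]
cam_arm [(0.91, [252, 221, 58, 76]), (0.46, [346, 251, 26, 19])]
resin_can [(0.58, [343, 249, 19, 20]), (0.28, [252, 256, 90, 53])]
card_stack [(0.87, [127, 303, 54, 50])]
screwdriver [(0.25, [254, 221, 61, 74])]
top {'mtx': array([[450.19058926,   0.        , 273.66168192],
       [  0.        , 450.19058926, 207.7089238 ],
       [  0.        ,   0.        ,   1.        ]]), 'extrinsics': array([[ 
[... 603 characters left out ...]
(0.89, [312, 184, 107, 102])]
resin_can [(0.76, [205, 170, 25, 26])]
card_stack [(0.6, [430, 225, 42, 46]), (0.55, [309, 185, 102, 96])]
screwdriver [(0.78, [122, 288, 44, 33])]
{'mtx': array([[325.1922621 ,   0.        , 278.17705749],
       [  0.        , 325.1922621 , 203.4335186 ],
       [  0.        ,   0.        ,   1.        ]]), 'T_tool_cam': array([[ 3.66036148e-04,  9.54867801e-01,  2.97030887e-01,
         7.70156019e-02],
       [ 9.99999445e-01, -5.61044041e-05, -1.05195678e-03,
         3.93067176e-04],
       [-9.87814918e-04,  2.97031107e-01, -9.54867292e-01,
        -1.26499714e-01],
       [ 0.00000000e+00,  0.00000000e+00,  0.00000000e+00,
         1.00000000e+00]])} 0.9
```

```bash
cat > h.py <<'E'
import numpy as np, cv2
from station import robot, fingers, vision, workorder, recognise
from scipy.spatial.transform import Rotation as Ro
def px2w(n,u,v,z):
    c=vision.calibration(n); K=c["mtx"]; E=c["extrinsics"]; R,t=E[:3,:3],E[:3,3]
    d=np.array([(u-K[0,2])/K[0,0],-(v-K[1,2])/K[1,1],-1.]); o=-R.T@t; d=R.T@d
    return o+d*(z-o[2])/d[2]
def w2px(n,p):
    c=vision.calibration(n); K=c["mtx"]; E=c["extrinsics"]
    q=E[:3,:3]@np.asarray(p)+E[:3,3]; return np.array([K[0,2]-K[0,0]*q[0]/q[2], K[1,2]+K[1,1]*q[1]/q[2]])
def tool():
    return np.array(robot.current_tool_pos()), Ro.from_euler("xyz",robot.current_eef_rot(),degrees=True).as_matrix()
def wrect(T,xs,ys,z,ppm=1600):
    """rectify the wrist picture onto the plane z: columns = -y (left is +y), rows = -x (up is +x)"""
    im=vision.grab_frame("wrist"); c=vision.calibration("wrist"); K=c["mtx"]; M=c["T_tool_cam"]
    W=int((ys[1]-ys[0])*ppm);H=int((xs[1]-xs[0])*ppm)
    X=xs[1]-np.arange(H)/ppm; Y=ys[1]-np.arange(W)/ppm
    P=np.stack(np.broadcast_arrays(X[:,None],Y[None,:],z),-1).reshape(-1,3)
    q=(P-T[0])@T[1]; q=(q-M[:3,3])@M[:3,:3]
    a=np.stack([q[:,0],-q[:,1],-q[:,2]],-1); r=np.hypot(a[:,0],a[:,1]); th=np.arctan2(r,a[:,2])
    f=K[0,0]*th/np.maximum(r,1e-9)
    mp=np.stack([K[0,2]+f*a[:,0],K[1,2]+f*a[:,1]],-1).reshape(H,W,2).astype(np.float32)
    return cv2.cvtColor(cv2.remap(im,mp,None,cv2.INTER_LINEAR),cv2.COLOR_RGB2BGR)
E
python3 - <<'E'
from h import *
t=cv2.imread("pics/top0.png")[110:320,90:480]; cv2.imwrite("pics/t1.png",cv2.resize(t,None,fx=2.05,fy=2.05,interpolation=cv2.INTER_CUBIC))
t=cv2.imread("pics/scene0.png")[170:340,90:390]; cv2.imwrite("pics/s1.png",cv2.resize(t,None,fx=2.66,fy=2.66,interpolation=cv2.INTER_CUBIC))
for n,l in (("top",[(160,206,.02),(194,244,.02),(196,209,.02),(147,266,.02),(261,180,.07),(296,134,.07),(287,224,.024),(310,183,.2),(205,170,.03)]),):
    for u,v,z in l: print(u,v,px2w(n,u,v,z).round(3))
print(robot.current_eef_rot())
E
```

```text
160 206 [0.612 0.337 0.02 ]
194 244 [0.493 0.227 0.02 ]
196 209 [0.603 0.223 0.02 ]
147 266 [0.424 0.371 0.02 ]
261 180 [0.686 0.017 0.07 ]
296 134 [ 0.832 -0.091  0.07 ]
287 224 [ 0.555 -0.064  0.024]
310 183 [ 0.651 -0.123  0.2  ]
205 170 [0.726 0.196 0.03 ]
[1.79996709e+02 1.19968628e-03 1.60533641e+02]
```

View pics/t1.png

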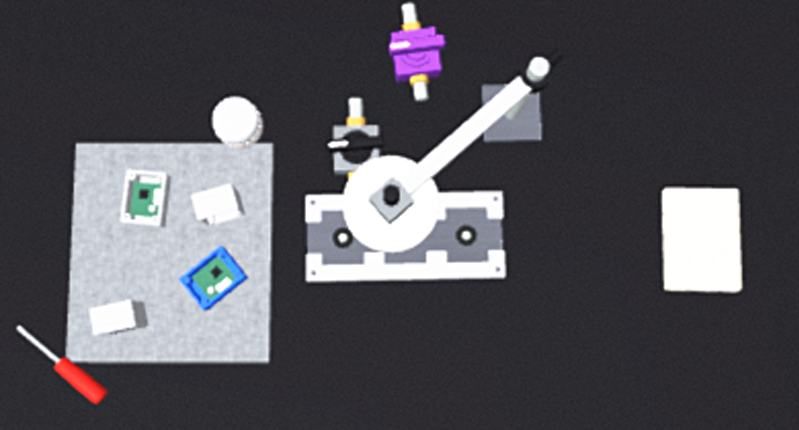

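View pics/s1.png

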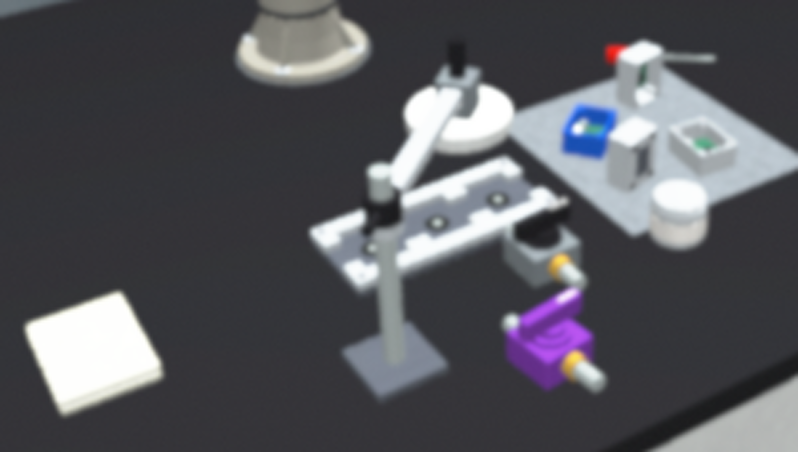

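The top view shows, in crop pixels: an upright-open housing at (145,197), two on end at (217,203) and (113,317), and the blue decoy at (213,277). The grip is at (391,193), the post at (540,68) and the grey valve at (355,145). The purple valve at (417,52) is a look-alike. The scene view agrees: both standing housings show their openings toward the +x/+y side.

```bash
python3 - <<'E'
from h import *
T=lambda u,v:(90+u/2.05,110+v/2.05)
S=lambda u,v:(90+u/2.66,170+v/2.66)
g=px2w("top",*T(391,191),.29);p=px2w("top",*T(540,66),.267)
print(g,p,np.hypot(*(g-p)[:2]))
g2=px2w("scene",*S(457,43),.29);p2=px2w("scene",*S(380,171),.267);print(g2,p2)
for q in [(307,196),(502,191),(505,281),(306,283)]: print(px2w("top",*T(*q),.024).round(3))
for a in np.arange(0,1.6,.2):
    v=(g-p)[:2]; c,s=np.cos(a),np.sin(a); q=p[:2]+[c*v[0]-s*v[1],s*v[0]+c*v[1]]
    row=[]
    for yaw in (-90,-45,0,45,90,135,180):
        row.append(robot.inverse_kinematics([*q,.273],[180,0,yaw]) is not None)
    print(round(a,1),q.round(3),np.hypot(*q).round(3),row)
E
```

```text
[ 0.5816531  -0.04132069  0.29      ] [ 0.748489  -0.2343534  0.267    ] 0.25513886468289104
[ 0.59196801 -0.04387634  0.29      ] [ 0.74983396 -0.23043764  0.267     ]
[0.613 0.085 0.024]
[ 0.621 -0.214  0.024]
[ 0.483 -0.217  0.024]
[0.48  0.085 0.024]
0.0 [ 0.582 -0.041] 0.583 [True, True, True, True, True, True, True]
0.2 [ 0.547 -0.078] 0.552 [True, True, True, True, True, True, True]
0.4 [ 0.52  -0.122] 0.534 [True, True, True, True, True, True, True]
0.6 [ 0.502 -0.169] 0.53 [True, True, True, True, True, True, True]
0.8 [ 0.494 -0.22 ] 0.54 [True, True, True, True, True, True, True]
1.0 [ 0.496 -0.27 ] 0.565 [True, True, True, True, True, True, True]
1.2 [ 0.508 -0.32 ] 0.6 [True, True, True, True, True, True, True]
1.4 [ 0.53  -0.366] 0.644 [True, True, True, True, True, True, True]
```

Radius comes out at 0.255 m as stated, so I'll swing the camera now.

```bash
cat >> h.py <<'E'
PIV=np.array([.7485,-.2335])
def arc(ph0,ph1,yaw0,z=.273,r=.255,v=.12,n=14):
    for k in range(1,n+1):
        ph=ph0+(ph1-ph0)*k/n
        q=PIV+r*np.array([np.cos(ph),np.sin(ph)])
        robot.line_to([*q,z],[180,0,yaw0+np.degrees(ph-ph0)],velocity=v)
E
python3 - <<'E'
from h import *
g=np.array([.583,-.042]); d=g-PIV; ph0=np.arctan2(d[1],d[0]); y0=np.degrees(ph0)-180
print(ph0,y0,np.hypot(*d))
robot.move_to([*g,.36],[180,0,y0]); robot.line_to([*g,.273],velocity=.15)
print(robot.current_contact_force(),robot.current_joint_positions())
fingers.gripper_to(0.0,40); print(robot.current_finger_gap(),robot.current_contact_force())
arc(ph0,ph0+1.42,y0)
print(robot.current_contact_force(),robot.current_tool_pos(),robot.current_finger_gap(),robot.current_time_s())
fingers.gripper_to(1.0); robot.line_to([*np.array(robot.current_tool_pos())[:2],.36])
im=vision.grab_frame("top"); cv2.imwrite("pics/t2.png",cv2.resize(im[110:320,90:480,::-1],None,fx=2.05,fy=2.05,interpolation=cv2.INTER_CUBIC))
# nest view
robot.move_to([.47,-.065,.36],[180,0,180]); Tn=tool()
cv2.imwrite("pics/n2.png",wrect(Tn,(.45,.78),(-.24,.12),.024))
robot.move_to([.50,.29,.36],[180,0,180]); Tm=tool()
im=vision.grab_frame("wrist"); cv2.imwrite("pics/wm.png",im[:,:,::-1])
cv2.imwrite("pics/m2.png",wrect(Tm,(.36,.70),(.14,.47),.038))
cv2.imwrite("pics/m2b.png",wrect(Tm,(.36,.70),(.14,.47),.080))
np.savez("v2.npz",Tn0=Tn[0],Tn1=Tn[1],Tm0=Tm[0],Tm1=Tm[1]); print(Tn[0],Tm[0],robot.current_time_s())
E
```

```text
2.283493714206764 -49.16544763129983 0.2531057091414574
[0.66580559 0.29312539 1.05099784] [ -37.00136761   31.49506793   63.6136713    79.77920169  -28.00134004
   85.49406074 -113.98512942]
0.2476945061121684 [-1.46917422  0.70318144  3.51047096]
[5.82185171 0.22339502 3.28906075] [ 0.53683096 -0.36762453  0.27354888] 0.24622198526237082 9.8417
[ 0.46999672 -0.06577039  0.35980137] [0.50106522 0.28778198 0.36023808] 14.4667
```

View pics/n2.png

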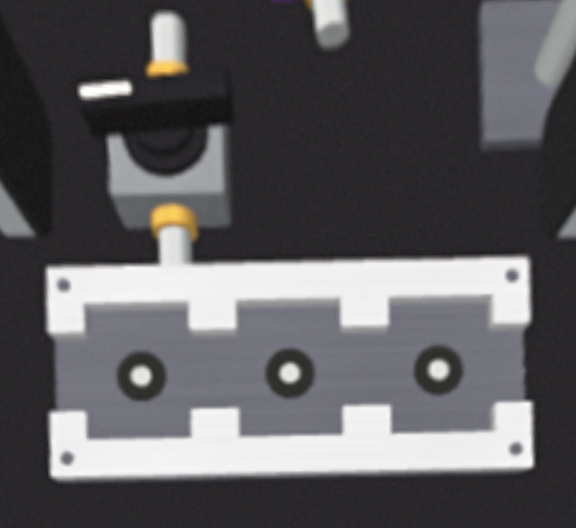

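View pics/m2.png

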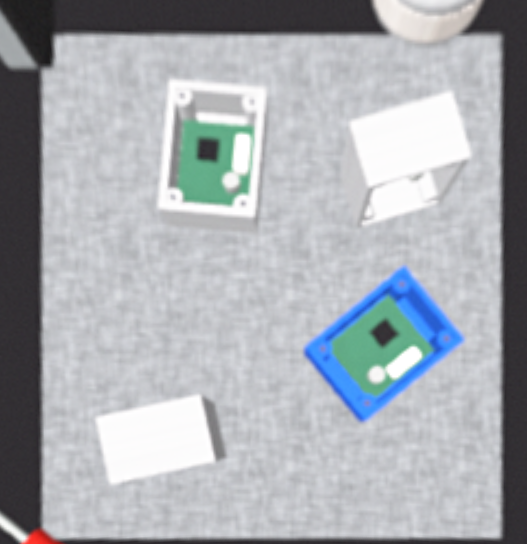

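The nest is cleanly measured: corners (47,267), (529,257), (533,467) and (53,479) give a 301x131 mm plate. The mat view shows the flat housing's rim centred at (213,148). The standing ones need a closer look at z=80 mm, with a zoomed raw crop.

```bash
python3 - <<'E'
from h import *
w=cv2.imread("pics/wm.png"); print(w.shape)
a=cv2.imread("pics/m2b.png"); b=cv2.imread("pics/scene0.png")[185:270,300:380]
b=cv2.resize(b,None,fx=6,fy=6,interpolation=cv2.INTER_CUBIC)
H=560; o=np.zeros((H,800,3),np.uint8)
a=cv2.resize(a,(400,int(400*a.shape[0]/a.shape[1]))); b=cv2.resize(b,(395,420))
o[:a.shape[0],:400]=a; o[:420,405:]=b; cv2.imwrite("pics/c3.png",o)
E
```

```text
(420, 560, 3)
```

View pics/c3.png

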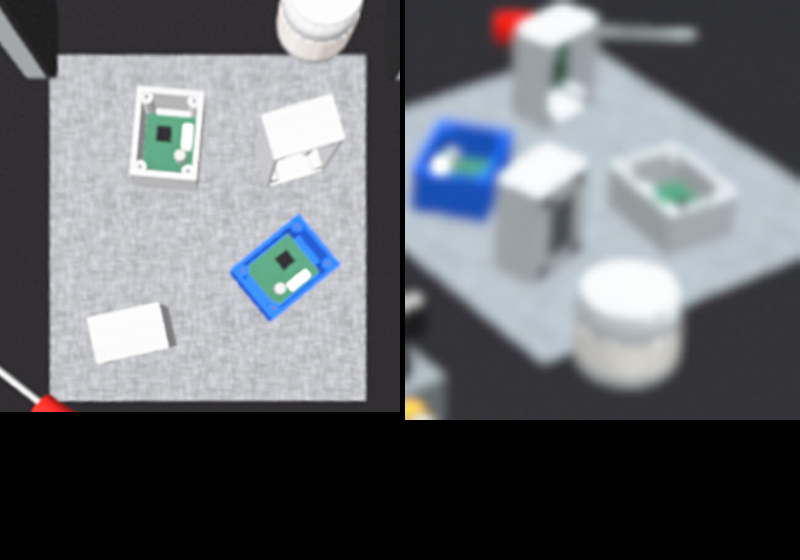

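View pics/m2b.png

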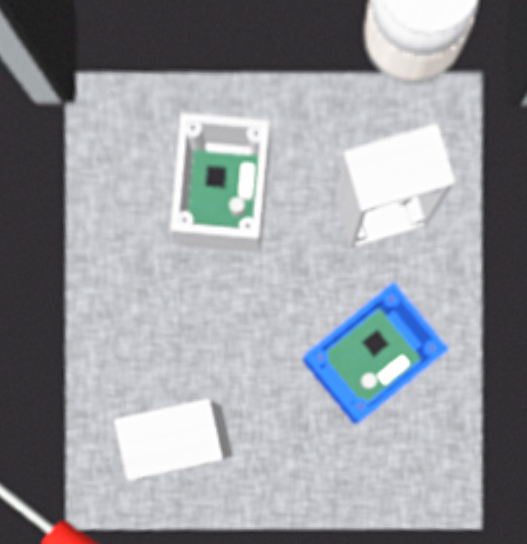

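H2 (on end) opens toward the robot, centred at about (399,170); H3 (on end) opens away from it, at about (168,439). Both are about 60x39 mm, matching the spec. Next I'll measure the pocket centres from two opposite wrist yaws to cancel calibration bias, then load H1.

```bash
cat >> h.py <<'E'
def blobs(im,xs,ys,lo,hi,ppm=1600,thr=190):
    m=(im.min(2)>thr).astype(np.uint8); n,_,st,ce=cv2.connectedComponentsWithStats(m)
    return np.array([[xs[1]-ce[i][1]/ppm, ys[1]-ce[i][0]/ppm] for i in range(1,n)
        if lo<st[i][4]<hi and .8<st[i][2]/st[i][3]<1.25])
E
python3 - <<'E'
from h import *
xs,ys=(.50,.60),(-.20,.08)
for x,yaw in ((.47,180),(.63,0)):
    robot.move_to([x,-.065,.34],[180,0,yaw]); robot.pause(.3); T=tool()
    im=wrect(T,xs,ys,.012); cv2.imwrite(f"pics/nest{yaw}.png",im)
    b=blobs(im,xs,ys,150,900); print(yaw,T[0],robot.current_eef_rot(),"\n",b.round(4))
    if yaw==0:
        hx,hy=(.62,.75),(-.05,.10)
        cv2.imwrite("pics/valve0.png",wrect(T,hx,hy,.082,3000))
print(robot.current_time_s())
E
```

```text
180 [ 0.47029783 -0.06420235  0.33989711] [-1.79998586e+02 -1.11797054e-02 -1.79933018e+02] 
 [[ 0.5532 -0.1562]
 [ 0.5512 -0.0609]
 [ 0.5493  0.0346]]
0 [ 0.62992632 -0.06507183  0.34007271] [-1.79990946e+02 -3.13083368e-06 -5.82841163e-03] 
 [[ 0.5518 -0.1564]
 [ 0.5499 -0.061 ]
 [ 0.5477  0.0345]]
18.9583
```

```bash
cat >> h.py <<'E'
NY=1.25; POCK=[np.array([.5525,-.1563]),np.array([.5506,-.061]),np.array([.5485,.0346])]
def pick(xy,az,z=.022,F=50):
    """vertical grasp of a flat-lying housing, long axis azimuth az (near 0)"""
    fingers.gripper_to(1.0,F)
    robot.move_to([*xy,.14],[180,0,180+az]); robot.line_to([*xy,z],velocity=.12,f_stop=15)
    fingers.gripper_to(0.0,F); robot.pause(.2)
    print("gap",robot.current_finger_gap(),robot.current_gripper_force())
    robot.line_to([*xy,.14])
    print("lifted gap",robot.current_finger_gap(),robot.current_contact_force())
def insert(i,off=0.,z=.034):
    p=POCK[i]-off*np.array([np.cos(np.radians(NY)),np.sin(np.radians(NY))])
    robot.move_to([*p,.14],[180,0,180+NY]); robot.line_to([*p,z+.018],velocity=.15)
    print("gap",robot.current_finger_gap())
    hit=robot.line_to([*p,z],velocity=.04,f_stop=12); t=robot.current_tool_pos()
    print("insert hit",hit,t,robot.current_contact_force()); return hit,t[2]
def release():
    fingers.gripper_to(.84); t=robot.current_tool_pos(); robot.line_to([t[0],t[1],.15])
E
python3 - <<'E'
from h import *
pick([.6068,.337],-4.7); h,z=insert(0)
if z<.038: release()
print(robot.current_time_s())
im=vision.grab_frame("top"); cv2.imwrite("pics/t4.png",cv2.resize(im[110:320,90:480,::-1],None,fx=2.05,fy=2.05,interpolation=cv2.INTER_CUBIC))
E
```

```text
gap 0.694616913823331 56.99990451335907
lifted gap 0.6953674333276245 [-0.90814953  0.09601782 -3.84949746]
gap 0.6901622065162119
insert hit True [ 0.55282013 -0.15630708  0.03523291] [ 0.54360196 -0.26836544  3.82593413]
27.9333
```

View pics/t4.png

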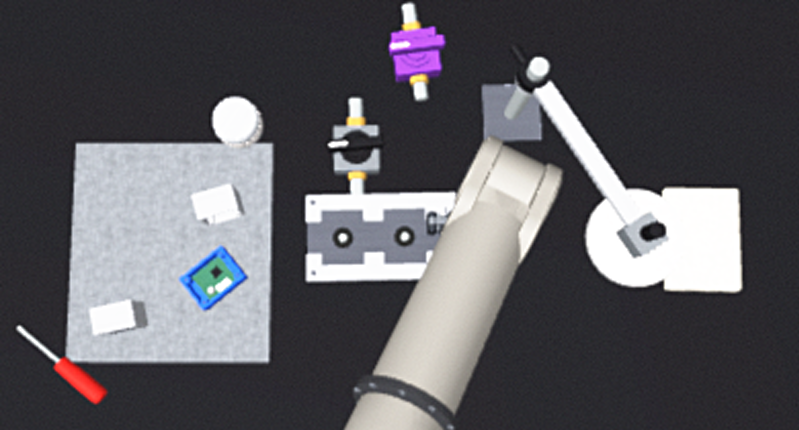

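H1 is in, and the others haven't moved. Next I'll plan the flips: grasp a standing housing with the tool leaned toward its open side, then turn it so the lean is reversed and the housing lies open-up.

```bash
cat >> h.py <<'E'
def lean(az,lam,sgn):
    """tool rpy: approach = -cos(lam) z - sin(lam) u (body leans toward u=az), closing axis horizontal, across u"""
    u=np.array([np.cos(np.radians(az)),np.sin(np.radians(az)),0]); l=np.radians(lam)
    a=-np.cos(l)*np.array([0,0,1.])-np.sin(l)*u; y=sgn*np.cross([0,0,1.],u)
    return Ro.from_matrix(np.stack([np.cross(y,a),y,a],1)).as_euler("xyz",degrees=True)
def flipped(az,lam,sgn): # same grasp after the turn, u -> up, u' azimuth az
    # sgn keeps its meaning: y = sgn * z x u', approach = cos(lam) u' - sin(lam) z
    return lean(az+180,90-lam,-sgn)
E
python3 - <<'E'
from h import *
for nm,xy,u in (("H2",[.5931,.2206],-163.),("H3",[.425,.3647],11.5)):
  for lam in (35,40,45,50,55):
    for s in (1,-1):
      r=lean(u,lam,s); g=robot.inverse_kinematics([*xy,.05],r); gu=robot.inverse_kinematics([*xy,.2],r)
      f=[(a,i) for a in (NY,NY+180) for i in (1,2) if robot.inverse_kinematics([*POCK[i],.035],flipped(a,lam,s)) and robot.inverse_kinematics([*POCK[i],.2],flipped(a,lam,s))]
      print(nm,lam,s,g is not None,gu is not None,f, None if g is None else np.round(g))
E
```

```text
Traceback (most recent call last):
ValueError: The truth value of an array with more than one element is ambiguous. Use a.any() or a.all()
```

```bash
python3 - <<'E'
from h import *
ik=lambda p,r: robot.inverse_kinematics(p,r) is not None
for nm,xy,u in (("H2",[.5931,.2206],-163.),("H3",[.425,.3647],11.5)):
  for lam in (0,15,25,35,40,45,50,55):
    for s in (1,-1):
      r=lean(u,lam,s); g=robot.inverse_kinematics([*xy,.05],r)
      f=[(a,i) for a in (NY,NY+180) for i in (1,2) if ik([*POCK[i],.035],flipped(a,lam,s)) and ik([*POCK[i],.2],flipped(a,lam,s))]
      print(nm,lam,s,ik([*xy,.2],r),f, None if g is None else np.round(g))
E
```

```text
H2 0 1 True [] [-58.  51.  61.  88. -47.  69. -61.]
H2 0 -1 True [] [-36.  38.  22.  87. -16.  58.  97.]
H2 15 1 True [] [-63.  42.  58. 104. -52.  46. -54.]
H2 15 -1 True [] [-40.  30.  23. 103. -18.  35. 100.]
H2 25 1 True [] [-63.  35.  53. 114. -61.  29. -44.]
H2 25 -1 True [] [-42.  27.  23. 113. -25.  18. 106.]
H2 35 1 True [(1.25, 1), (1.25, 2)] [-72.  42.  64. 123. 261.  31. -11.]
H2 35 -1 True [(1.25, 1), (1.25, 2)] [ 23.  42. -62. 119.  98.  37.   2.]
H2 40 1 True [] [ 23.  42. -62. 123. 112.  39. 169.]
H2 40 -1 True [] [ 23.  42. -62. 123. 112.  39. -11.]
H2 45 1 True [] [ 23.  44. -62. 127. 125.  43. 158.]
H2 45 -1 True [] [ 23.  44. -62. 127. 125.  43. -22.]
H2 50 1 True [(1.25, 1), (1.25, 2)] [ 23.  48. -62. 130. 136.  50. 151.]
H2 50 -1 True [(1.25, 1), (1.25, 2)] [ 23.  48. -62. 130. 136.  50. -29.]
H2 55 1 True [(1.25, 1), (1.25, 2), (181.25, 1), (181.25, 2)] [ 24.  52. -62. 133. 145.  58. 147.]
H2 55 -1 True [(1.25, 1), (1.25, 2), (181.25, 1), (181.25, 2)] [ 24.  52. -62. 133. 145.  58. -33.]
H3 0 1 True [] [-60.  31.  24. 100. -16.  52.  72.]
H3 0 -1 True [] [-82. 
[... 403 characters left out ...]
e [] [-43.  57.  20.  62. -27. 103.  79.]
H3 40 -1 True [] [-59.  69.  60.  63. -53. 115. -84.]
H3 45 1 False [] [-42.  61.  19.  57. -28. 108.  79.]
H3 45 -1 False [] [-49.  64.  37.  58. -39. 113. -94.]
H3 50 1 False [(1.25, 1), (1.25, 2)] [-40.  65.  18.  52. -29. 114.  77.]
H3 50 -1 False [(1.25, 1), (1.25, 2)] [ -41.   65.   21.   52.  -31.  115. -101.]
H3 55 1 False [(1.25, 1), (1.25, 2), (181.25, 1), (181.25, 2)] [-28.  69. -11.  46. -11. 116.  64.]
H3 55 -1 False [(1.25, 1), (1.25, 2), (181.25, 1), (181.25, 2)] [ -25.   70.  -20.   45.   -6.  116. -120.]<stdin>:7: UserWarning: Gimbal lock detected. Setting third angle to zero since it is not possible to uniquely determine all angles.
```

```bash
python3 - <<'E'
from h import *
xy=[.5931,.2206]; u=-163.
print(np.round(robot.current_joint_positions()))
robot.line_to([.5,-.1,.32])
fingers.gripper_to(1.0,50)
best=None
for s in (1,-1):
    for lam in (38,42,46,50):
        q=robot.inverse_kinematics([*xy,.25],lean(u,lam,s))
        if q is None: continue
        print(lam,s,np.round(q))
        if best is None or np.abs(q[2])+abs(q[6])*.3<best[0]: best=(np.abs(q[2])+abs(q[6])*.3,lam,s,q)
print(best,robot.current_time_s())
E
```

```text
[ -9.  27.  32.  92. -15.  65. 118.]
38 1 [-52.   6.  30. 113.   2.  24. -98.]
42 1 [ -55.    5.   32.  117.    7.   18. -102.]
46 1 [ -46.    4.   22.  120.   21.   12. -116.]
50 1 [  23.    8.  -51.  121.   74.   13. -167.]
38 -1 [-44.   6.  22. 113.   5.  24.  80.]
42 -1 [-44.   5.  21. 116.  10.  18.  74.]
46 -1 [-44.   4.  20. 120.  22.  12.  63.]
50 -1 [ 23.   8. -51. 121.  74.  13.  13.]
(np.float64(38.31390926288101), 46, -1, array([-43.7417195 ,   3.78194405,  19.54072554, 119.90037598,
        21.88087975,  11.65880607,  62.57727907])) 29.6667
```

```bash
python3 - <<'E'
from h import *
xy=[.5931,.2206]; u=-163.; lam=50; s=-1
R=lean(u,lam,s)
robot.move_to([*xy,.22],R); print(np.round(robot.current_joint_positions()),robot.current_tool_pos(),robot.current_contact_force())
try:
    robot.line_to([*xy,.12],velocity=.1); print(np.round(robot.current_joint_positions()))
    im=vision.grab_frame("scene"); cv2.imwrite("pics/s5.png",cv2.resize(im[90:300,200:480,::-1],None,fx=2.8,fy=2.8))
except robot.PlanningError as e: print(e)
print(robot.inverse_kinematics([*xy,.055],R),robot.current_time_s())
for i in (1,2):
  for a in (NY,NY+180):
    for z in (.037,.2): 
        q=robot.inverse_kinematics([*POCK[i],z],flipped(a,lam,s)); print(i,a,z,q is not None and np.round(q))
E
```

```text
[ 30.  15. -62. 123.  96.  19.  -6.] [0.59426449 0.21896632 0.22030033] [ 0.31899109  0.74340984 -0.30049224]
[ 25.  33. -61. 129. 126.  36. -28.]
[ 21.25378702  43.94337496 -58.21266671 130.21820802 136.52593482
  46.30754168 -32.79658194] 32.5833
1 1.25 0.037 [ 48.  30. -46. 135. 144.  20. 143.]
1 1.25 0.2 [ 59.   3. -51. 126. -19.  13. -63.]
1 181.25 0.037 [ 19.  64. -37.  58.  27. 107.  77.]
1 181.25 0.2 False
2 1.25 0.037 [ 23.  26. -36. 136. 136.  25. 134.]
2 1.25 0.2 [ -40.   -2.   32.  129.   24.   13. -118.]
2 181.25 0.037 [ 15.  66. -46.  58.  29. 108.  66.]
2 181.25 0.2 False
```

View pics/s5.png

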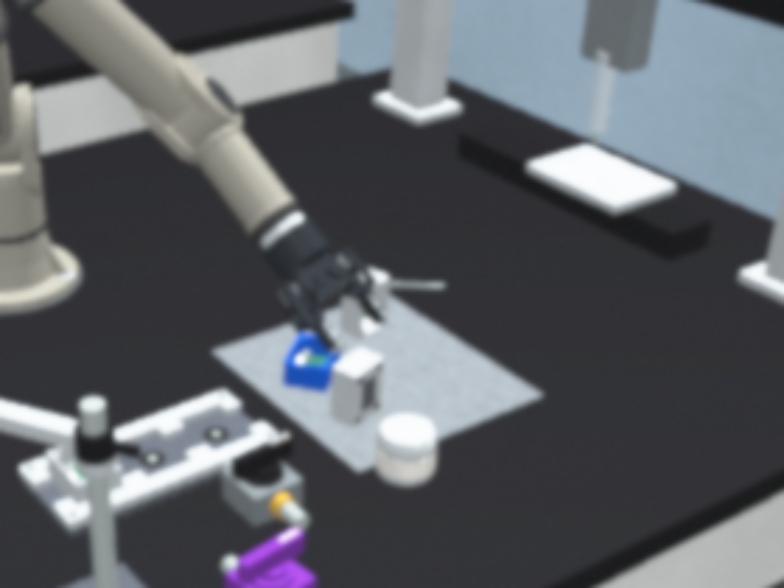

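The scene view shows the arm leaned in above H2 (crop 357,385), with the jaws clear of the blue box. Next step is the grasp.

```bash
python3 - <<'E'
from h import *
u=-163.; lam=42; s=-1; uv=np.array([np.cos(np.radians(u)),np.sin(np.radians(u))])
xy=np.array([.5931,.2206])+.004*uv; R=lean(u,lam,s)
robot.line_to([*xy,.13],R,velocity=.1); robot.pause(.3)
robot.line_to([*xy,.05],velocity=.08,f_stop=12); print(robot.current_tool_pos(),robot.current_contact_force(),np.round(robot.current_joint_positions()))
fingers.gripper_to(0,50); robot.pause(.3); t=robot.current_tool_pos(); print("gap",robot.current_finger_gap(),t)
robot.line_to([*xy,.16],velocity=.1); print("gap",robot.current_finger_gap(),robot.current_contact_force(),np.round(robot.current_joint_positions()),robot.current_time_s())
for i in (1,2):
    for z in (.037,.08,.12,.16,.2): 
        q=robot.inverse_kinematics([*POCK[i],z],flipped(NY,lam,s)); print(i,z,q is not None and np.round(q))
E
```

```text
[0.58966175 0.21964852 0.05065698] [ 0.39943912 -0.22814953  0.53490385] [ 18.  38. -54. 126. 120.  34. -22.]
gap 0.6941406538584899 [0.58977126 0.21947548 0.05084174]
gap 0.6950963358436463 [ 0.89558484 -0.75845815 -0.80594565] [ 22.  20. -55. 121.  84.  22.   8.] 36.5833
1 0.037 [ 47.  33. -44. 140. 166.  34. 125.]
1 0.08 [ 57.  29. -55. 139. 156.  27. 133.]
1 0.12 [ 67.  25. -66. 137. 145.  20. 143.]
1 0.16 [ 19.   5. -10. 137. 219.  12.  60.]
1 0.2 False
2 0.037 [ 27.  32. -42. 141. 149.  42. 124.]
2 0.08 [ 37.  27. -53. 140. 140.  36. 133.]
2 0.12 [ 46.  21. -62. 138. 130.  29. 142.]
2 0.16 [ 56.  14. -70. 136. 120.  20. 150.]
2 0.2 False
```

```bash
cat >> h.py <<'E'
def flipin(i,lam,s,dx,zt,zh=.12):
    a=np.radians(NY); p=POCK[i]-dx*np.array([np.cos(a),np.sin(a)]); R=flipped(NY,lam,s)
    robot.move_to([*p,zh],R); robot.pause(.3); print(robot.current_tool_pos(),"gap",robot.current_finger_gap())
    robot.line_to([*p,zt+.016],velocity=.1); robot.pause(.2)
    hit=robot.line_to([*p,zt-.002],velocity=.03,f_stop=10)
    print("hit",hit,robot.current_tool_pos(),p,robot.current_contact_force(),robot.current_time_s())
E
python3 - <<'E'
from h import *
flipin(2,42,-1,.0108,.035)
im=vision.grab_frame("scene"); cv2.imwrite("pics/s6.png",cv2.resize(im[170:310,180:380,::-1],None,fx=3.9,fy=3.9,interpolation=cv2.INTER_CUBIC))
E
```

```text
[0.53776897 0.03450704 0.12005434] gap 0.6919511962501163
hit True [0.53807597 0.0341921  0.03805978] [0.53770257 0.0343644 ] [-0.40097718 -0.64966127  4.59355938] 40.3833
```

View pics/s6.png

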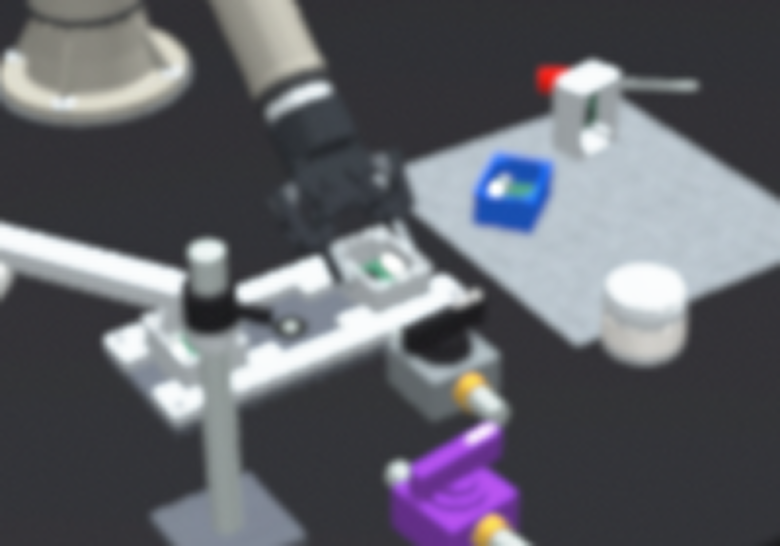

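H2 is open side up in the left pocket, about 3 mm off its nominal depth, which fits a grasp-depth error. I'll release it, then check the seating and H3 with the wrist camera.

```bash
python3 - <<'E'
from h import *
fingers.gripper_to(.84); t=robot.current_tool_pos(); robot.line_to([t[0]-.01,t[1],.12])
print(np.round(robot.current_joint_positions()))
robot.move_to([.47,-.065,.34],[180,0,180]); robot.pause(.3); T=tool()
a=wrect(T,(.46,.64),(-.23,.11),.050,1150)
robot.move_to([.40,.33,.30],[180,0,180]); robot.pause(.3); T=tool(); print(T[0],robot.current_time_s())
b=wrect(T,(.36,.56),(.25,.47),.080,1500); cv2.imwrite("pics/h3.png",b)
o=np.zeros((a.shape[0]+b.shape[0],max(a.shape[1],b.shape[1]),3),np.uint8); o[:a.shape[0],:a.shape[1]]=a; o[a.shape[0]:,:b.shape[1]]=b
cv2.imwrite("pics/c7.png",o); print(a.shape,b.shape)
E
```

```text
[ 49.  19. -65. 141. 132.  29. 139.]
[0.40060369 0.32934635 0.30002584] 45.3667
(207, 391, 3) (300, 329, 3)
```

View pics/c7.png

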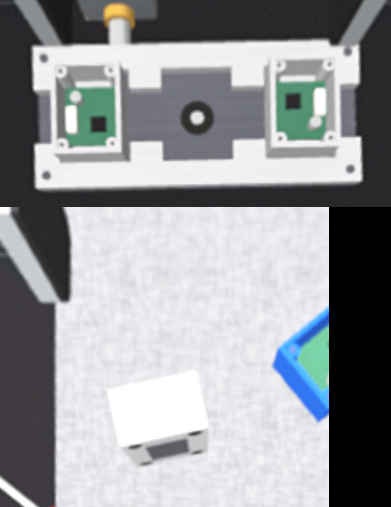

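H3 stands unchanged at (.426,.365), with its dark plate facing the robot. The left housing needs a sharper look to confirm it is seated.

```bash
python3 - <<'E'
from h import *
robot.move_to([.45,.0346,.27],[180,0,180]); robot.pause(.3); T=tool()
a=wrect(T,(.47,.63),(-.06,.10),.050,3000)
robot.move_to([.45,-.1563,.27],[180,0,180]); robot.pause(.3); T=tool()
b=wrect(T,(.47,.63),(-.25,-.09),.050,3000)
cv2.imwrite("pics/c8.png",cv2.resize(np.hstack([a,b]),None,fx=.8,fy=.8)); print(robot.current_time_s())
E
```

```text
48.05
```

View pics/c8.png

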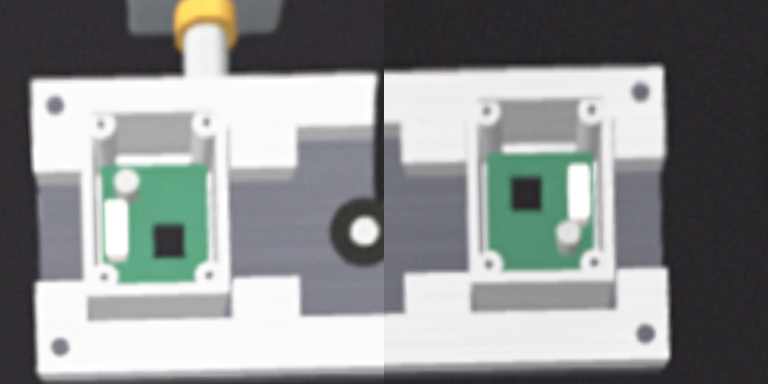

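The two housings sit identically relative to the nest screws (both -26 px), so both are seated. Now H3.

```bash
python3 - <<'E'
from h import *
u=12.; lam=38; s=1; uv=np.array([np.cos(np.radians(u)),np.sin(np.radians(u))])
xy=np.array([.426,.3647])+.004*uv; R=lean(u,lam,s)
fingers.gripper_to(1.0,50)
robot.move_to([.43,.30,.27],[180,0,180])
robot.move_to([*xy,.15],R); robot.pause(.3); print(robot.current_tool_pos(),np.round(robot.current_joint_positions()))
robot.line_to([*xy,.05],velocity=.08,f_stop=12); print(robot.current_tool_pos(),robot.current_contact_force())
fingers.gripper_to(0,50); robot.pause(.3); print("gap",robot.current_finger_gap(),robot.current_tool_pos())
robot.line_to([*xy,.15],velocity=.1); print("gap",robot.current_finger_gap(),robot.current_contact_force(),np.round(robot.current_joint_positions()),robot.current_time_s())
robot.move_to([.43,.25,.30],[180,0,180+u-12] if abs(lean(u,0.1,s)[2])>90 else [180,0,0]); print(np.round(robot.current_joint_positions()),robot.current_finger_gap())
for z in (.037,.08,.12,.16,.25,.3):
  for sx in ([*POCK[1],z],[.5,.05,z]):
    q=robot.inverse_kinematics(sx,flipped(NY,lam,s)); print(z,q is not None and np.round(q))
E
```

```text
[0.43057953 0.36528084 0.15291501] [-11.  60. -57.  57.  20. 109.  43.]
[0.43012713 0.36586106 0.05066456] [ 0.32761692 -0.30985929 -1.15247147]
gap 0.6942048885341271 [0.43028379 0.36554825 0.0505997 ]
gap 0.6950325147477107 [-0.52761371  1.08903043 -2.4068139 ] [-11.  61. -57.  57.  20. 109.  43.] 54.2417
[ 17.  21. -66.  87.  19.  84.  41.] 0.6945291399629132
0.037 [ 62.  49. -62. 142. 157.  46. -33.]
0.037 False
0.08 [ 62.  36. -61. 141. 157.  36. -42.]
0.08 False
0.12 [ 64.  24. -61. 140. 161.  26. -53.]
0.12 False
0.16 [ 65.  13. -59. 138. 177.  16. -74.]
0.16 [ 48.   3. -63. 145. 145.  22. -63.]
0.25 False
0.25 [-16. -13.   1. 139.  77.  12.   5.]
0.3 [ -2. -11.  11. 129. -33.  12. 130.]
0.3 False
```

```bash
python3 - <<'E'
from h import *
lam,s=38,1
a=np.radians(NY); p=POCK[1]-.0106*np.array([np.cos(a),np.sin(a)])
q=robot.inverse_kinematics([*p,.155],flipped(NY,lam,s)); print(np.round(q))
c=np.array(robot.current_joint_positions()); c[5]=16; robot.move_j(list(c)); print(robot.current_tool_pos(),robot.current_finger_gap())
robot.move_j(list(q)); robot.pause(.3); print(robot.current_tool_pos(),robot.current_finger_gap(),robot.current_contact_force(),robot.current_time_s())
im=vision.grab_frame("scene"); cv2.imwrite("pics/s9.png",cv2.resize(im[130:310,160:380,::-1],None,fx=3.3,fy=3.3,interpolation=cv2.INTER_CUBIC))
E
```

```text
[ 66.  13. -59. 140. 180.  18. -76.]
[0.64109325 0.49414119 0.51459966] 0.6957661928548854
[ 0.54016389 -0.0610485   0.15509925] 0.6949105189286957 [-0.56257648 -0.14089372 -2.10481637] 59.15
```

View pics/s9.png

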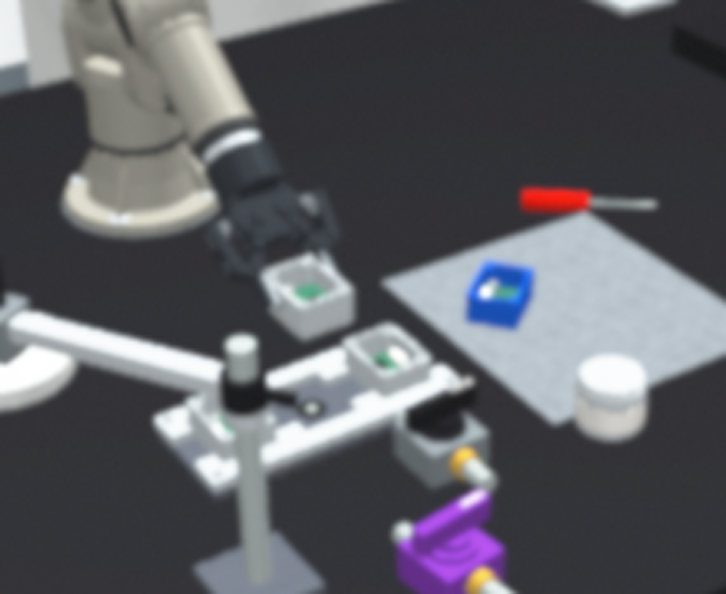

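The housing is held level above the middle pocket, so I'll insert it, release, and take check views of the nest and valve.

```bash
python3 - <<'E'
from h import *
flipin(1,38,1,.0106,.035,.11)
if robot.current_tool_pos()[2]<.041:
    fingers.gripper_to(.84); t=robot.current_tool_pos(); robot.line_to([t[0]-.01,t[1],.13],velocity=.1)
    robot.move_to([.47,-.065,.33],[180,0,180]); robot.pause(.3); T=tool()
    a=wrect(T,(.47,.63),(-.22,.10),.050,2400)
    v=wrect(T,(.62,.76),(-.06,.10),.082,2400); cv2.imwrite("pics/c10.png",np.vstack([np.pad(v,((0,0),(0,a.shape[1]-v.shape[1]),(0,0)))[100:],a])[:600])
    print(a.shape,v.shape,T[0])
print(robot.current_time_s())
E
```

```text
[ 0.54083256 -0.0616628   0.11157238] gap 0.6956147110192
hit True [ 0.54017666 -0.0613051   0.0351757 ] [ 0.54000252 -0.06123124] [-0.48381859 -0.38001482  3.19909431] 61.325
(384, 768, 3) (336, 384, 3) [ 0.46990769 -0.0651202   0.32987756]
65.575
```

View pics/c10.png

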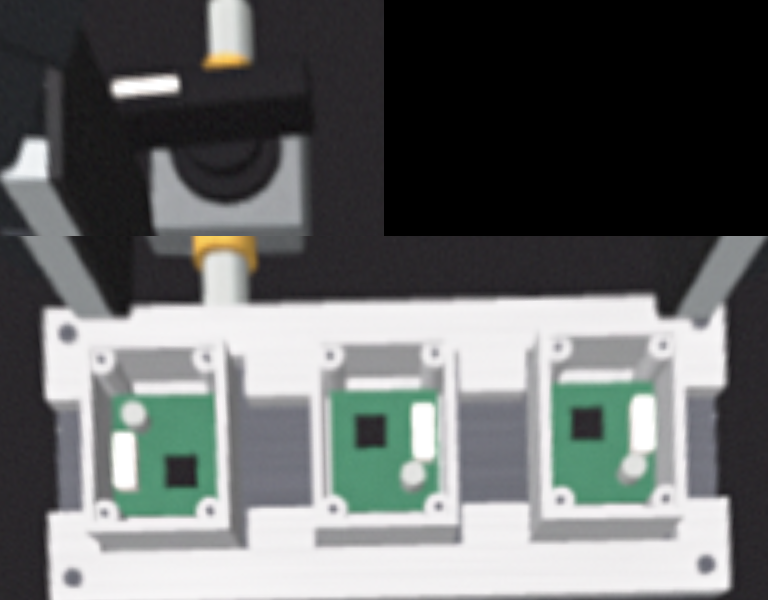

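All three housings sit level and evenly spaced in the pockets. The handle bar's top is centred at crop (210,86), giving about (.682,.013). I'll turn it next.

```bash
python3 - <<'E'
from h import *
c=[.682,.013]
fingers.gripper_to(.6,60)
robot.move_to([*c,.16],[180,0,90+NY]); robot.pause(.2); print(np.round(robot.current_joint_positions()))
print(robot.line_to([*c,.074],velocity=.1,f_stop=12),robot.current_tool_pos())
fingers.gripper_to(0,60); robot.pause(.2); print("gap",robot.current_finger_gap(),robot.current_contact_force())
for k in range(1,13):
    robot.move_to([*c,.074],[180,0,90+NY+7.4*k])
    if k%4==0: print(k,robot.current_contact_force().round(1),robot.current_torque().round(2),robot.current_eef_rot()[2])
print("gap",robot.current_finger_gap(),robot.current_time_s())
fingers.gripper_to(.6); robot.line_to([*c,.20])
robot.move_to([.55,.013,.34],[180,0,180]); robot.pause(.3); T=tool()
v=wrect(T,(.60,.76),(-.08,.10),.082,3000); cv2.imwrite("pics/v11.png",v)
E
```

```text
[ 17.  41. -35.  69.  23.  76. -16.]
False [0.68269868 0.01320456 0.07493281]
gap 0.1746601785814973 [ 5.22739991 -0.14628871  0.03747074]
4 [4.6 0.4 1.8] [-0.11 -0.92  0.17] 120.6052875225678
8 [ 4.7 -0.5  2.6] [-0.16 -1.05  0.15] 150.03008889860735
12 [ 5.1 -1.5  3.6] [-0.22 -1.09  0.13] 179.54953283092254
gap 0.17940678058088877 72.2583
```

View pics/v11.png

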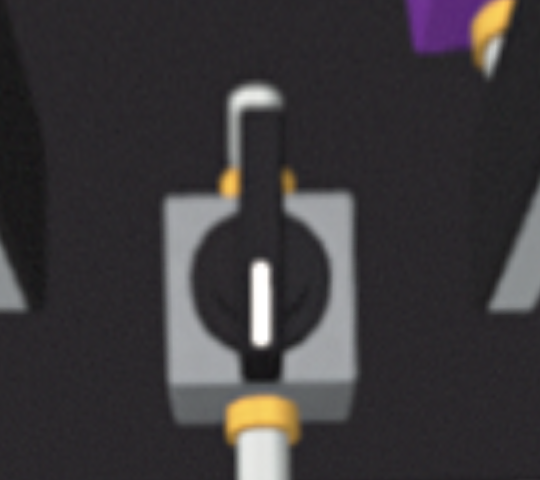

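The handle lies in line with the pipe, so it is ON. Now I'll swing the camera back.

```bash
python3 - <<'E'
from h import *
g=[.535,-.3685]; ph1=3.7035; y1=-49.165+np.degrees(1.42)
robot.line_to([.5,-.1,.38]); fingers.gripper_to(1.0,40)
robot.move_to([*g,.37],[180,0,y1]); robot.pause(.2)
print(robot.line_to([*g,.273],velocity=.1,f_stop=10),robot.current_tool_pos())
fingers.gripper_to(0,40); print("gap",robot.current_finger_gap(),robot.current_contact_force())
arc(ph1,2.4247,y1)
robot.pause(.3); t=robot.current_tool_pos(); print(t,robot.current_finger_gap(),robot.current_contact_force())
fingers.gripper_to(1.0); robot.line_to([t[0],t[1],.38],velocity=.1)
robot.move_to([.35,.25,.40],[180,0,160]); robot.pause(.5)
im=vision.grab_frame("top"); cv2.imwrite("pics/t12.png",cv2.resize(im[110:320,90:480,::-1],None,fx=2.05,fy=2.05,interpolation=cv2.INTER_CUBIC))
print(w2px("top",[.5506,-.061,.29]),robot.current_time_s())
E
```

```text
False [ 0.53545692 -0.36863689  0.27396783]
gap 0.2463054069959977 [-0.17200845  0.20452446  0.68075609]
[ 0.55650043 -0.06461004  0.27313242] 0.24373652254380798 [0.23623909 4.39603927 4.56922232]
[288.48463229 215.25825782] 89.8333
```

View pics/t12.png

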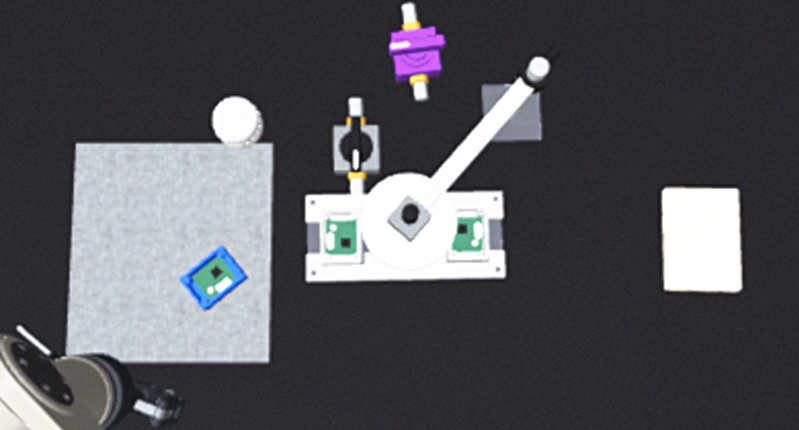

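The grip at crop (410,212), i.e. pixel (290,213), is within about 2 px (6 mm) of the nest middle. The housings are in, the handle is ON, and the arm is clear.

```bash
python3 -c "
from h import *
print(workorder.close_job())"
```

```text
the job is handed in; nothing more can be done
None
```

The job is handed in, with no verdict returned: the last images showed all three housings seated open side up, the vacuum handle at ON and the camera about 6 mm from the middle pocket's centre; I left the can, cards and screwdriver alone.

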